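Dip the gauge rod in a gear unit and present it

TASK

Take the gauge rod by its handle off the wooden rest, slide it down the leaning guide tube of the gear unit until its collar sits fully home on the tube's mouth, then draw it right out again. Finish holding the rod level and still in the gripper with its tip over the white tile, 10 to 20 cm above the bench, touching nothing else; do not let go of it. Leave the wrench, the tin and the steel bowl alone.

Things in the scene. Friction and masses are not known exactly. Their poses are not given: they have to be found in the camera images.
- gauge: Loose gauge rod, 0.16 kg, level in the rest. Origin: centre of the collar's seating face; x along the axis to the tip, z up. x 0 to 130 mm: steel rod, 9 mm diameter, round end, two dark rings; -8 to 0: steel collar, 36 mm diameter; -90 to -8: grey handle, 20 x 20 mm, faces square to y and z. Grip it across y near x = -38 mm; the rest leaves x = -72 to -8 mm free. Axis 62 mm above the bench.
- gauge_tip (a point): End of the gauge rod: 130 mm from the gauge's origin along its x.
- guide_tube: Aluminium tube fixed to the gear unit, leaning out at 40 degrees above level. Origin: centre of its mouth, 190 mm above the bench; z along its axis out of the mouth (obliquely up): the rod goes in along -z. Bore 16 mm, flaring over the last 22 mm to 24 mm; outside 24 mm, 32 mm at the mouth; 140 mm long, so the gauge's collar stops on the mouth before its tip meets anything.
- gear_unit: Grey gear unit with a dark finned motor, fixed to the bench. Origin: on the bench under its housing's centre; tube on its -y side (mouth at 0, -187, 190 mm), motor on its +y side (to y = 245 mm, 170 mm high). Housing 170 (x) x 160 (y) mm, 160 mm high, brass plug on top to 172 mm; foot plate 210 x 180 mm; stub shaft to x = -155 mm.
- rest: Wooden rest fixed to the bench: base 200 (x) x 60 (y) x 8 mm, two notched posts 12 mm thick, 44 mm wide, 68 mm high at x = -80 mm (handle's end) and x = 70 mm (rod); the gauge lifts straight up out of them. Origin: on the bench under the base's centre; the gauge's origin lies 62 mm above it, same x direction.
- tile: White ceramic tile fixed to the bench, 110 by 110 mm, 8 mm thick, sides along x and y. Origin: centre of its underside on the bench.
- wrench: Bystander: steel wrench lying loose on the bench at the right. Leave alone.
- tin: Bystander: round steel tin, 60 mm diameter, 85 mm high, standing loose on the far side. Origin: centre of its underside. Leave alone.
- bolt_cup: Bystander: steel bowl, 70 mm diameter, 50 mm high, standing loose at the far edge. Origin: centre of its underside. Leave alone.
Mind the look-alikes: they are no part of the job. Of the things that look like the gauge, the largest one is meant. Several things look just like the tile: the one meant starts farthest to the robot's right.

How it is judged:
By the outcome, as a careful person would: the job done as asked, in the order asked, and still so for the second after the job is handed in, while the arm keeps its last pose, push and grip.
It also fails if it takes over 53 s, if anything falls off the work surface, if the arm or the gripper's body presses on something with over 40 N, if the wrist force passes 120 N, or if a joint passes its speed limit or range.

ROBOT

A 6-joint arm with a two-finger parallel gripper is mounted at the origin on the work surface. World frame = base frame: x ahead of the robot, y to its left, z up, the work surface at z = 0. Lengths are in m, angles in rad, forces in N, time in s.
With the tool pointing down it reaches from about 0.35 to 0.85 m from the base axis. Payload 8.1 kg.
Tool frame: the origin (TCP) lies midway between the tips of the shut fingers; the grasp point (between the pads) lies 19 mm behind it (manip.pinch_z is the distance from the TCP to the grasp point, in m); z points along the fingers, y is the line along which they close (so a half turn about z gives the same grasp; the last joint's range is limited). The gripper opens to 85 mm and grips with 20 to 120 N. Pads are 22 mm wide; open, the fingers measure 114 mm over their backs; the gripper's body (76 mm by 85 mm) begins 54 mm behind the grasp point. The pads swing forward as they close: fully open they stand 13 mm farther back than shut.
Start: joints at [1.073, 0.13, 1.488, -0, 1.523, -0.085], TCP at [0.241, 0.55, 0.231] pointing down, gripper open.
Joint ranges: [-2.96, 2.96], [-0.89, 2.26], [0.02, 2.5], [-1.34, 4.48], [0, 2.73], [-2.66, 2.66]. Speed limits (rad/s): [2.39, 2.39, 2.79, 3.14, 3.14, 3.14].

INTERFACE

Orientations are given as a rotation vector (axis times angle).
In Python, from plant import manip gives the robot as it stands.
- The arm moves only by the tool apply_moves, never from a script. Its arguments are lists of equal length, an entry for each row: "claw": the finger opening in m, from 0 to 0.0854; "slide": the shift along the world's x, y, z in a scale on which 1.0 is 75 cm, a list of three; "yaw": the turn about the world's z in normalised numbers (1 is pi/2 rad). A call has 1 to 5 rows; each row is the pose to reach, as a shift and turn from the pose commanded when the call began; what a row does not reach only later rows make up. A row lasts 1/8 s, in which the tool goes at most 62.5 mm and 10.7 degrees, less where a joint would pass 70% of its speed; a pose out of reach is approached as far as the arm can. A call with a gripper value outside its range is refused whole. The fingers move at their own pace and stop on an object; "force" is the grip in N (left out, the last holds). Time passes only in rows, so rows that repeat a pose let the fingers close. It gives the time, the measured TCP pose, the force, the opening and the grip force at its end, in the units of the state.
- manip.get_obs(): the state, without advancing time (a new reading comes with each control period).
- manip.grab_frame(name): name is "scene" or "top" or "wrist"; returns a dict with "color" (400x640x3 uint8, red, green, blue), "vfov" (degrees; the focal length in pixels is half the picture's height over the tangent of half this angle, whatever the lens; pixels are square), "cx", "cy" (the principal point, pixels), "R" (3x3) and "t" (3): a world point X has camera coordinates R X + t; the wrist camera has in their place "mount" (4x4, takes a point from camera to tool coordinates, whose origin is the TCP and whose axes are the flange's). Camera axes: x right, y down, z forward; pixel columns grow to the right and rows downward; lengths in m; the calibration is good to about 2 mm. The wrist camera is an equidistant fisheye: a pixel r from the principal point sees the ray r / f radians off the axis. A picture is of the moment at which its call begins: read the wrist's pose just before it. There is no depth.
- manip.hand_in(): hands the job in; it is judged then, once.
The state is a dict: "clock": time; "q": joint angles; "joint_vel": joint speeds; "joint_efforts": joint torques, N m; "eef_pos": TCP position; "ee_rot": TCP orientation; "contact_force": force on the tool from outside, world axes, zero at the start; "torque": the same for the moment, N m; "width": finger opening in m; "grip_force": force on a finger pad.
Only numpy, scipy, OpenCV 4.12 (cv2) and the standard library are available. Lean on these libraries where they do the work, as an engineer would, in place of code of your own. Each camera call takes 0.05 s, during which the arm holds its last target. There are 200 camera calls.

## Working session

There is one attempt and no reset: what is moved stays moved. The work goes in short steps, Python scripts to look and compute and a tool call to move; the robot and the scene stay as the last step left them, time stands still between calls to the robot, and variables do not carry over. Pictures are saved under pics/ and viewed, at most 10 in all, crops included, and the job is handed in when it is done.

Besides the shell and the picture viewer there is one more tool, called as name([rows], argument=value, ...), one row to a line, values as JSON. apply_moves: Moves the arm, as the interface text tells. Its arguments: {"type":"object","properties":{"claw":{"type":"array"},"slide":{"type":"array"},"yaw":{"type":"array"},"force":{"type":"number"}},"required":["claw","slide","yaw"]}

```bash
ls; mkdir -p pics; cat > h.py <<'E'
import numpy as np, cv2
from plant import manip
from scipy.spatial.transform import Rotation as Rn
def cam(n):
    o=manip.get_obs(); f=manip.grab_frame(n); f=dict(f); f['n']=n
    f['f']=200/np.tan(np.radians(f['vfov'])/2)
    if n=='wrist':
        T=np.eye(4); T[:3,:3]=Rn.from_rotvec(o['ee_rot']).as_matrix(); T[:3,3]=o['eef_pos']
        W=T@np.array(f['mount']); f['C']=W[:3,3]; f['Rw']=W[:3,:3]
    else:
        R=np.array(f['R']); f['C']=-R.T@np.array(f['t']); f['Rw']=R.T
    return f
def ray(f,u,v):
    x=(u-f['cx']);y=(v-f['cy'])
    if f['n']=='wrist':
        r=np.hypot(x,y); th=r/f['f']; d=np.array([x/r*np.sin(th),y/r*np.sin(th),np.cos(th)])
    else: d=np.array([x/f['f'],y/f['f'],1.]); d/=np.linalg.norm(d)
    return f['Rw']@d
def plane(f,u,v,z):
    d=ray(f,u,v); return f['C']+d*(z-f['C'][2])/d[2]
def tri(rs): # list of (f,u,v)
    A=np.zeros((3,3));b=np.zeros(3);L=[]
    for f,u,v in rs:
        d=ray(f,u,v);P=np.eye(3)-np.outer(d,d);A+=P;b+=P@f['C'];L.append((P,f['C']))
    X=np.linalg.solve(A,b); return X,[np.linalg.norm(P@(X-c)) for P,c in L]
def save(f,name): cv2.imwrite('pics/'+name,cv2.cvtColor(f['color'],cv2.COLOR_RGB2BGR))
E
python3 - <<'E'
from h import *
import pickle
F={n:cam(n) for n in('scene','top','wrist')}
pickle.dump(F,open('F0.pkl','wb'))
for n in F: save(F[n],n+'0.png'); print(n,F[n]['C'],F[n]['vfov'],F[n]['Rw'][:,2])
print(manip.get_obs())
E
```

```text
pics
scene [ 1.15617565 -0.68156675  0.72538244] 50.28249315396724 [-0.56309764  0.62326162 -0.54264722]
top [ 0.38640858 -0.04605471  1.2140763 ] 47.87397523637674 [ 0.1504604   0.03230473 -0.98808809]
wrist [0.179464   0.57689899 0.37205197] 65.70646984690485 [ 0.24571097 -0.10922046 -0.96317029]
{'clock': 0.15, 'q': array([ 1.07259034e+00,  1.31002314e-01,  1.48902308e+00,  1.38630071e-06,
        1.52300163e+00, -8.54114337e-02]), 'joint_vel': array([ 0.00064389, -0.00331675, -0.00458343, -0.00013589,  0.00058784,
       -0.00152473]), 'joint_efforts': array([ 7.29850071e-04, -5.70064545e+01, -5.01154876e+01, -2.80356953e-04,
        9.68348875e-03,  3.43181432e-05]), 'eef_pos': array([0.24048629, 0.549238  , 0.23047999]), 'ee_rot': array([-6.43737338e-01, -3.07450827e+00,  2.15694479e-03]), 'contact_force': array([ 0.18623925, -0.75338021,  0.60600399]), 'torque': array([ 0.01274404, -0.05907379,  0.02108501]), 'grip_force': 0.0, 'width': 0.08524369969988804}
```

View pics/scene0.png

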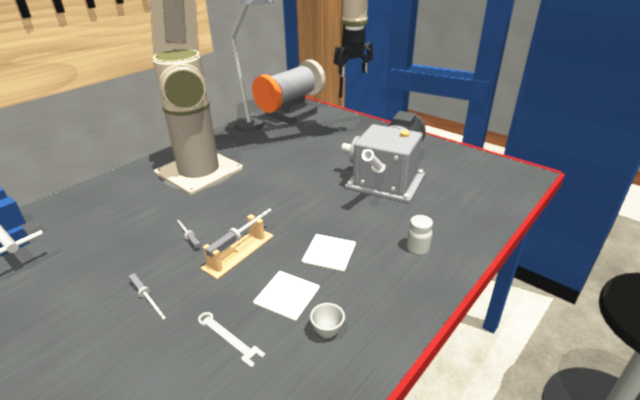

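View pics/top0.png

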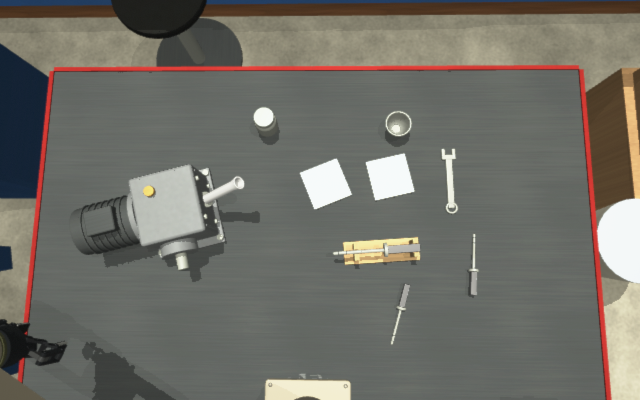

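```bash
python3 - <<'E'
import pickle,cv2,numpy as np
F=pickle.load(open('F0.pkl','rb'))
def c(n,x,y,w=100,h=75,k=4):
    i=cv2.cvtColor(F[n]['color'],cv2.COLOR_RGB2BGR)[y:y+h,x:x+w]; return cv2.resize(i,None,fx=k,fy=k,interpolation=cv2.INTER_CUBIC)
a=np.vstack([np.hstack([c('top',328,215),c('scene',190,200)]),np.hstack([c('top',180,150),c('scene',335,115)])])
cv2.imwrite('pics/c1.png',a)
E
```

```text
(no output)
```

View pics/c1.png

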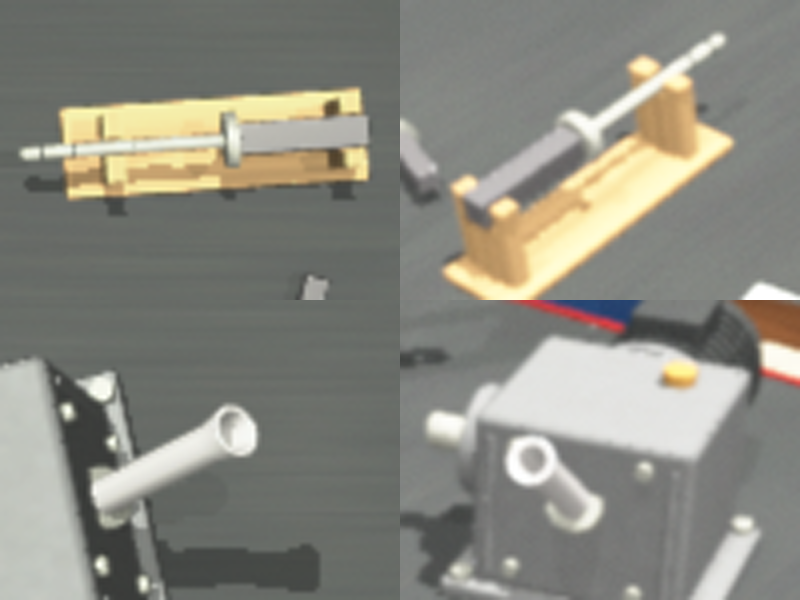

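```bash
python3 - <<'E'
import pickle
from h import *
F=pickle.load(open('F0.pkl','rb')); T,S=F['top'],F['scene']
def p(n,a,b): X,e=tri([(T,*a),(S,*b)]); print(n,X.round(4),np.round(e,4)); return X
tip=p('tip',(333.5,253.4),(270,210)); col=p('collar',(386,249.75),(234.5,233))
print('tip@62',plane(T,333.5,253.4,.062),plane(S,270,210,.062))
print('col@62',plane(T,386,249.75,.062),plane(S,234.5,233,.062),'rear@72',plane(T,420,248,.072))
print('len',np.linalg.norm(tip-col),'yaw',np.arctan2(*(tip-col)[1::-1]))
m=p('mouth',(239.2,182.8),(367.8,155.3)); fl=p('flange',(206.5,200),(379,167))
print('m@190',plane(T,239.2,182.8,.19),plane(S,367.8,155.3,.19),'ax',np.degrees(np.arctan2(*(fl-m)[1::-1])))
# housing top face edges, tiles
for n,f in(('top',T),('scene',S)):
    w=(f['color'].min(2)>225).astype(np.uint8)
    for c in cv2.findContours(w,0,2)[0]:
        if 500<cv2.contourArea(c)<4000:
            (u,v),wh,a=cv2.minAreaRect(c); M=cv2.moments(c);u,v=M['m10']/M['m00'],M['m01']/M['m00']
            print(n,'tile',u,v,plane(f,u,v,.008),wh)
for a in((135,182),(194,165),(206,233),(143,246)): print('hous',plane(T,*a,.16))
E
```

```text
tip [ 0.4263 -0.0632  0.0605] [0. 0.]
collar [ 0.4367 -0.1951  0.0667] [0.0004 0.0004]
tip@62 [ 0.42628024 -0.06317853  0.062     ] [ 0.42791324 -0.0646077   0.062     ]
col@62 [ 0.43665224 -0.19598366  0.062     ] [ 0.43189085 -0.19131951  0.062     ] rear@72 [ 0.44131651 -0.2795687   0.072     ]
len 0.13238415882384666 yaw 1.6493524340640395
mouth [0.584  0.1592 0.1884] [0.0008 0.0008]
flange [0.5572 0.2591 0.099 ] [0.0015 0.0015]
m@190 [0.58310799 0.15835563 0.19      ] [0.58604706 0.15764081 0.19      ] ax 105.02345521984206
top tile 621.4289698772778 238.77445146894757 [ 0.47293153 -0.81710846  0.008     ] (82.99998474121094, 40.99999237060547)
top tile 325.25186440677965 183.4562711864407 [ 0.61718662 -0.04098712  0.008     ] (38.810325622558594, 39.738800048828125)
top tile 389.5185560053981 176.50033738191632 [ 0.63711604 -0.21539674  0.008     ] (39.53330612182617, 39.775840759277344)
scene tile 465.53366500829185 339.7903814262023 [ 1.00149732 -0.07639276  0.008     ] (29.041446685791016, 39.23994445800781)
scene tile 229.29954751131223 337.03076923076924 [ 0.6330581  -0.37977728  0.008     ] (73.08932495117188, 17.803810119628906)
scene tile 509.8854199351532 338.1660391172471 [ 1.0670282  -0.01572712  0.008     ] (41.108238220214844, 129.27529907226562)
scene tile 286.61495076952485 294.5180193098174 [ 0.64061611 -0.22062218  0.008     ] (54.965824127197266, 40.48158264160156)
scene tile 328.92113521626413 251.67990176013097 [ 0.61987077 -0.04606378  0.008     ] (47.91231918334961, 30.591249465942383)
scene tile 205.9666114790287 175.54332229580572 [ 0.05664326 -0.01280599  0.008     ] (21.28008270263672, 70.09580993652344)
hous [0.58982663 0.41726156 0.16      ]
hous [0.63220607 0.27572442 0.16      ]
hous [0.46803973 0.23894435 0.16      ]
hous [0.43623327 0.38735211 0.16      ]
```

The manual's scale: shifts go in shares of 75 cm and turns go in shares of pi/2 rad. Converting my numbers, -0.3 m / 0.75 = -0.4, -0.24 m / 0.75 = -0.32, -0.24 rad / 1.5708 = -0.1528.

apply_moves([
  [0.02,-0.08,0],
  [0.04,-0.16,0],
  [0.06,-0.24,0],
  [0.08,-0.32,0],
  [0.1,-0.4,0],
], claw=[0.085,0.085,0.085,0.085,0.085], yaw=[-0.0509,-0.1019,-0.1528,-0.2037,-0.2546])

```text
clock: 0.78
eef_pos: [0.3157, 0.2478, 0.2311]
ee_rot: [1.245, 2.884, 0.0]
contact_force: [0.6, -0.4, 0.6]
width: 0.0852
grip_force: 0.0
```

In the tool's units: -0.3 m / 0.75 = -0.4, -0.24 m / 0.75 = -0.32, -0.4 rad / 1.5708 = -0.2546.

apply_moves([
  [0.02,-0.08,0],
  [0.04,-0.16,0],
  [0.06,-0.24,0],
  [0.08,-0.32,0],
  [0.1,-0.4,0],
], claw=[0.085,0.085,0.085,0.085,0.085], yaw=[-0.0509,-0.1019,-0.1528,-0.2037,-0.2546])

```text
clock: 1.4
eef_pos: [0.3907, -0.0525, 0.2314]
ee_rot: [1.794, 2.578, 0.001]
contact_force: [1.4, 0.1, 0.4]
width: 0.085
grip_force: 0.0
```

In the tool's units: -0.18 m / 0.75 = -0.24, -0.12 m / 0.75 = -0.16, -0.284 rad / 1.5708 = -0.1808.

apply_moves([
  [0.02,-0.08,0],
  [0.04,-0.16,0],
  [0.064,-0.24,0],
  [0.064,-0.24,0],
  [0.064,-0.24,0],
], claw=[0.085,0.085,0.085,0.085,0.085], yaw=[-0.0509,-0.1019,-0.1528,-0.1808,-0.1808])

```text
clock: 2.02
eef_pos: [0.4383, -0.2308, 0.2305]
ee_rot: [-2.138, -2.3, 0.0]
contact_force: [-0.1, -0.4, 0.4]
width: 0.085
grip_force: 0.0
```

```bash
python3 - <<'E'
from h import *
import pickle
f=cam('wrist'); pickle.dump(f,open('W1.pkl','wb')); save(f,'w1.png')
print(f['C'],f['Rw'],f['f'])
E
```

```text
[ 0.43489765 -0.16276832  0.37230378] [[ 0.99736664  0.07023407  0.01808224]
 [ 0.07251108 -0.96090964 -0.26719807]
 [-0.00139101  0.2678056  -0.96347196]] 309.70691628693146
```

View pics/w1.png

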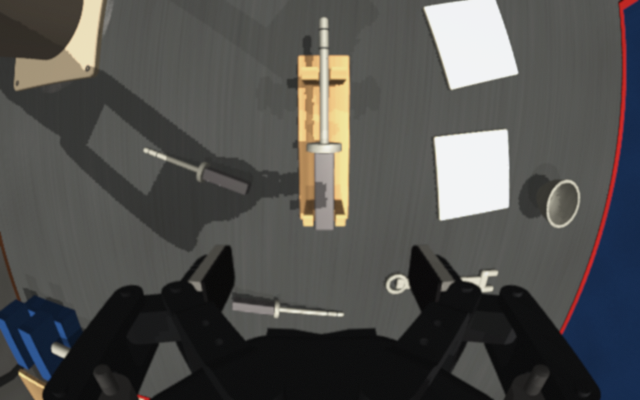

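```bash
python3 - <<'E'
from h import *
import pickle
f=pickle.load(open('W1.pkl','rb'));F=pickle.load(open('F0.pkl','rb'));T,S=F['top'],F['scene']
for n,u,v,z in(('tip',323.5,17,.062),('col',324,148,.062),('rear',325,229.5,.072),('post',323,64,.068)): print(n,plane(f,u,v,z))
print(tri([(T,333.5,253.4),(S,270,210),(f,323.5,17)]));print(tri([(T,386,249.75),(S,234.5,233),(f,324,147)]))
E
```

```text
tip [ 0.42960694 -0.06186296  0.062     ]
col [ 0.43989987 -0.19621337  0.062     ]
rear [ 0.44709146 -0.27915115  0.072     ]
post [ 0.43275751 -0.11275251  0.068     ]
(array([ 0.42767992, -0.06299236,  0.06159041]), [np.float64(0.0013980531849407845), np.float64(0.00114040087803268), np.float64(0.0022697151352072146)])
(array([ 0.43797948, -0.19508179,  0.06733316]), [np.float64(0.0015730921496971265), np.float64(0.0003059439302798423), np.float64(0.0018138811385697978)])
```

In the tool's units: -0.188 m / 0.75 = -0.2507, -0.15 m / 0.75 = -0.2, 0.003 rad / 1.5708 = 0.0019.

apply_moves([
  [0.0027,0,-0.0667],
  [0.0027,0,-0.1333],
  [0.0027,0,-0.2],
  [0.0027,0,-0.2507],
  [0.0027,0,-0.2507],
], claw=[0.085,0.085,0.085,0.085,0.085], yaw=[0.0019,0.0019,0.0019,0.0019,0.0019])

```text
clock: 2.7
eef_pos: [0.4382, -0.2278, 0.0405]
ee_rot: [-2.127, -2.303, 0.002]
contact_force: [0.4, 0.1, -0.1]
width: 0.085
grip_force: 0.0
```

apply_moves([
  [0,0,0],
  [0,0,0],
  [0,0,0],
  [0,0,0],
  [0,0,0],
], claw=[0.01,0.01,0.01,0.01,0.01], yaw=[0,0,0,0,0], force=30)

```text
clock: 3.32
eef_pos: [0.4414, -0.2309, 0.0445]
ee_rot: [2.133, 2.304, 0.001]
contact_force: [-1.3, 0.9, 7.7]
width: 0.0194
grip_force: 30.6
```

In the tool's units: 0.13 m / 0.75 = 0.1733, 0.09 m / 0.75 = 0.12.

apply_moves([
  [0,0,0.0267],
  [0,0,0.0667],
  [0,0,0.12],
  [0,0,0.1733],
  [0,0,0.1733],
], claw=[0.01,0.01,0.01,0.01,0.01], yaw=[0,0,0,0,0], force=30)

```text
clock: 3.95
eef_pos: [0.4427, -0.2318, 0.1773]
ee_rot: [2.13, 2.3, 0.002]
contact_force: [0.9, -1.1, -2.1]
width: 0.0194
grip_force: 29.7
```

```bash
python3 - <<'E'
from h import *
import pickle
F={n:cam(n) for n in('scene','top','wrist')}; pickle.dump(F,open('F2.pkl','wb'))
o=manip.get_obs();print(o['eef_pos'],o['contact_force'],o['torque'],o['width'],o['clock'])
def c(n,x,y,w=100,h=75,k=4):
    i=cv2.cvtColor(F[n]['color'],cv2.COLOR_RGB2BGR)[y:y+h,x:x+w]; return cv2.resize(i,(400,300),interpolation=cv2.INTER_CUBIC)
cv2.imwrite('pics/c2.png',np.vstack([np.hstack([c('top',328,200),c('scene',190,150)]),np.hstack([c('wrist',220,0,200,150),c('scene',160,120,160,120)])]))
E
```

```text
[ 0.43998244 -0.22997449  0.17193348] [ 0.199363   -0.55683771 -1.95902273] [-0.05543256 -0.02126078  0.01174477] 0.01920674471499687 4.1
```

View pics/c2.png

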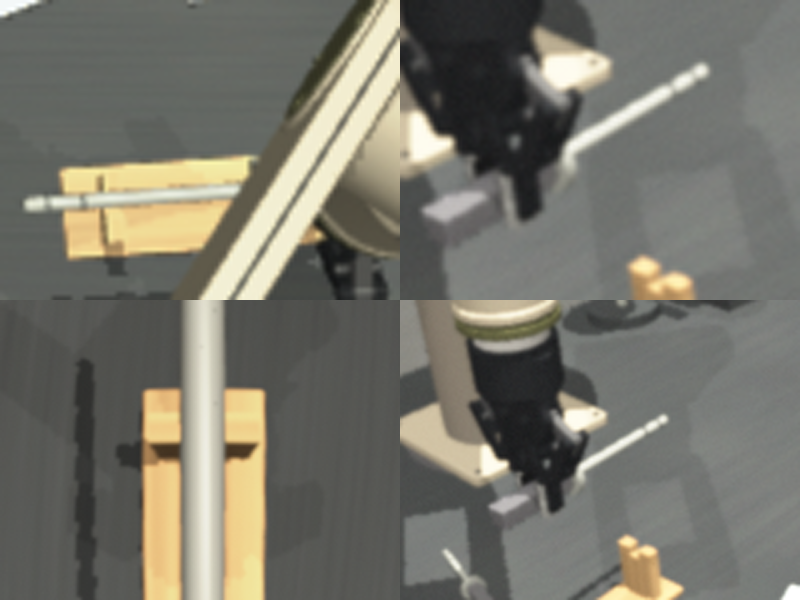

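```bash
python3 - <<'E'
from h import *
import pickle
F=pickle.load(open('F2.pkl','rb'));T,S=F['top'],F['scene']
print(tri([(T,334,251.2),(S,265.75,167.75)]))
print(manip.get_obs()['eef_pos'],manip.get_obs()['ee_rot'])
E
```

```text
(array([ 0.42636852, -0.06277138,  0.19208435]), [np.float64(0.0005410607173446318), np.float64(0.0005410607173445081)])
[ 0.43998244 -0.22997449  0.17193348] [-2.13302843e+00 -2.30386869e+00  5.51986719e-04]
```

In the tool's units: 0.15 m / 0.75 = 0.2, 0.12 m / 0.75 = 0.16, 0.16 rad / 1.5708 = 0.1019.

apply_moves([
  [0.0133,0.0133,0.04],
  [0.04,0.0533,0.08],
  [0.0733,0.0933,0.12],
  [0.1067,0.1467,0.16],
  [0.1467,0.2,0.2],
], claw=[0.01,0.01,0.01,0.01,0.01], yaw=[0.0127,0.0318,0.0509,0.0764,0.1019])

```text
clock: 4.72
eef_pos: [0.5505, -0.0791, 0.3219]
ee_rot: [-1.94, -2.467, 0.003]
contact_force: [0.6, -0.6, -1.9]
width: 0.0193
grip_force: 29.8
```

In the tool's units: 0.15 m / 0.75 = 0.2, 0.12 m / 0.75 = 0.16, 0.012 rad / 1.5708 = 0.0076.

apply_moves([
  [0.04,0.06,0.0133],
  [0.08,0.12,0.0133],
  [0.1133,0.16,0.0133],
  [0.1333,0.2,0.0133],
  [0.1333,0.2,0.0133],
], claw=[0.01,0.01,0.01,0.01,0.01], yaw=[0.0076,0.0076,0.0076,0.0076,0.0076])

```text
clock: 5.35
eef_pos: [0.6505, 0.072, 0.3296]
ee_rot: [-1.922, -2.48, 0.005]
contact_force: [-0.2, 0.7, -2.1]
width: 0.0195
grip_force: 29.9
```

```bash
python3 - <<'E'
from h import *
import pickle
for i in range(4): cam('top')
f=cam('wrist'); pickle.dump(f,open('W3.pkl','wb')); save(f,'w3.png'); print(manip.get_obs()['eef_pos'],f['C'])
E
```

```text
[0.65028689 0.06860761 0.33269606] [0.63504844 0.1350771  0.47392053]
```

In the tool's units: -0.1 m / 0.75 = -0.1333, -0.07 m / 0.75 = -0.0933.

apply_moves([
  [0,-0.04,0],
  [0,-0.0933,0],
  [0,-0.1333,0],
  [0,-0.1333,0],
  [0,-0.1333,0],
], claw=[0.01,0.01,0.01,0.01,0.01], yaw=[0,0,0,0,0])

```text
clock: 6.22
eef_pos: [0.6505, -0.0308, 0.3335]
ee_rot: [1.93, 2.479, 0.001]
contact_force: [0.7, 0.2, -1.1]
width: 0.0195
grip_force: 29.9
```

```bash
python3 - <<'E'
from h import *
import pickle
for i in range(3): cam('top')
f=cam('wrist'); pickle.dump(f,open('W4.pkl','wb')); print(manip.get_obs()['eef_pos'],manip.get_obs()['ee_rot'],f['C'])
g=pickle.load(open('W3.pkl','rb'))
cv2.imwrite('pics/w34.png',cv2.cvtColor(np.vstack([g['color'][:300],f['color'][:300]]),cv2.COLOR_RGB2BGR))
E
```

```text
[ 0.65065709 -0.02955411  0.33339162] [1.92711200e+00 2.48108262e+00 3.39905094e-04] [0.63509996 0.03658355 0.47511413]
```

View pics/w34.png

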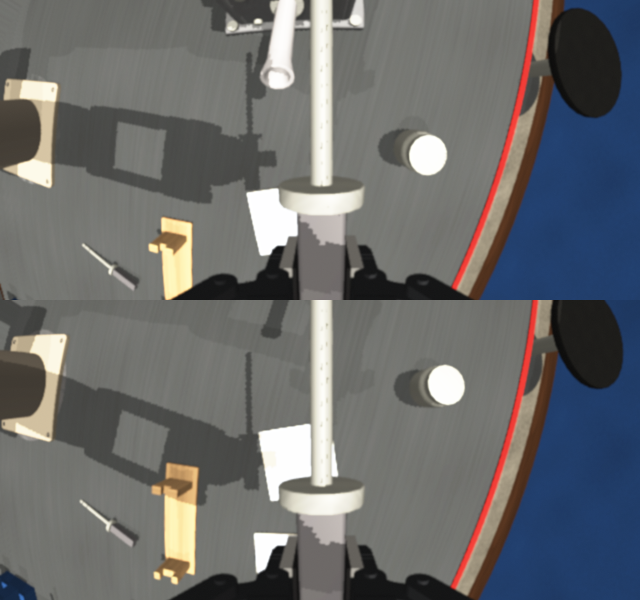

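```bash
python3 - <<'E'
from h import *
import pickle
F=pickle.load(open('F0.pkl','rb'));T,S=F['top'],F['scene'];W=pickle.load(open('W3.pkl','rb'))
print(plane(W,277.5,76,.19)); print(tri([(T,239.2,182.8),(S,367.8,155.3),(W,277.5,76)]))
i=cv2.cvtColor(W['color'],cv2.COLOR_RGB2BGR)[0:100,235:345]
j=cv2.cvtColor(F['top']['color'],cv2.COLOR_RGB2BGR)[155:215,185:251]
cv2.imwrite('pics/c3.png',np.hstack([cv2.resize(i,(440,400),interpolation=2),cv2.resize(j,(440*80//100,320),interpolation=2)if 0 else cv2.resize(j,(330,400),interpolation=2)]))
E
```

```text
[0.58749539 0.16006939 0.19      ]
(array([0.5851007 , 0.15963061, 0.18792725]), [np.float64(0.0017527422263404944), np.float64(0.0008829818590121745), np.float64(0.002120874202612632)])
```

View pics/c3.png

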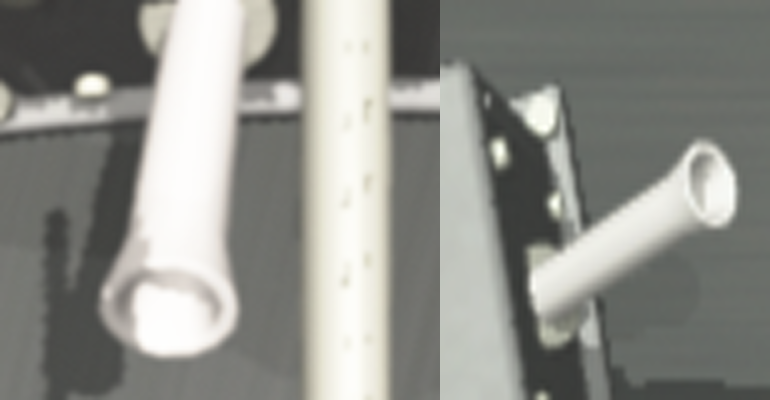

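```bash
python3 - <<'E'
from h import *
import pickle
F=pickle.load(open('F0.pkl','rb'));T,S=F['top'],F['scene'];W=pickle.load(open('W3.pkl','rb'))
m,e=tri([(T,239.1,182.6),(S,367.8,155.3),(W,277.2,78)]);print(m,e)
for z in(.09,.1): 
  for f,n,a,b in((W,'W',(277.2,78),(286.8,4)),(T,'T',(239.1,182.6),(208,200)),(S,'S',(367.8,155.3),(379,167))):
    M=plane(f,*a,.19);q=plane(f,*b,z);d=(q-M)[:2];print(z,n,np.linalg.norm(d),np.degrees(np.arctan2(d[1],d[0])))
X,e=tri([(T,208,200),(S,379,167),(W,286.8,4)]);print(X,e,np.degrees(np.arctan2(X[1]-m[1],X[0]-m[0])))
E
```

```text
[0.58549196 0.15873136 0.18857771] [np.float64(0.0016224715605789295), np.float64(0.0007081726986208867), np.float64(0.001966528773871186)]
0.09 W 0.10968646827365366 105.77254376919561
0.09 T 0.10141087519952767 104.91825130550633
0.09 S 0.12233681755912121 107.49680221968482
0.1 W 0.10591956489542431 105.21882769090116
0.1 T 0.09922453606618185 106.16773569035799
0.1 S 0.10521685458467316 104.99823895644994
[0.55841929 0.2578191  0.09961689] [np.float64(0.004306989043104763), np.float64(0.0013910810689252897), np.float64(0.0029843071995933486)] 105.28134892915048
```

In the tool's units: -0.164 m / 0.75 = -0.2187, -0.0123 m / 0.75 = -0.0164, 0.012 rad / 1.5708 = 0.0076.

apply_moves([
  [-0.0152,-0.0164,-0.0533],
  [-0.0152,-0.0164,-0.12],
  [-0.0152,-0.0164,-0.1867],
  [-0.0152,-0.0164,-0.2187],
  [-0.0152,-0.0164,-0.2187],
], claw=[0.01,0.01,0.01,0.01,0.01], yaw=[0.0076,0.0076,0.0076,0.0076,0.0076], force=25)

```text
clock: 7.05
eef_pos: [0.6374, -0.0417, 0.1663]
ee_rot: [-1.909, -2.489, 0.004]
contact_force: [-0.4, -0.4, -1.9]
width: 0.0194
grip_force: 29.9
```

```bash
cat > look.py <<'E'
from h import *
import sys,pickle
P=[]
for i in range(4): F={n:cam(n) for n in('scene','top')}; P.append(manip.get_obs()['eef_pos'])
o=manip.get_obs();print(np.mean(P,0).round(4),o['ee_rot'].round(3),o['contact_force'].round(1),o['clock'])
pickle.dump(F,open(sys.argv[1]+'.pkl','wb'))
def c(n,x,y,w=100,h=75):
    i=cv2.cvtColor(F[n]['color'],cv2.COLOR_RGB2BGR)[y:y+h,x:x+w]; return cv2.resize(i,(400,300),interpolation=cv2.INTER_CUBIC)
cv2.imwrite('pics/%s.png'%sys.argv[1],np.hstack([c('top',215,150),c('scene',325,110)]))
E
python3 look.py L1
```

```text
[ 0.6403 -0.0426  0.1712] [1.912e+00 2.490e+00 2.000e-03] [-0.3  0.2 -2.3] 7.45
```

View pics/L1.png

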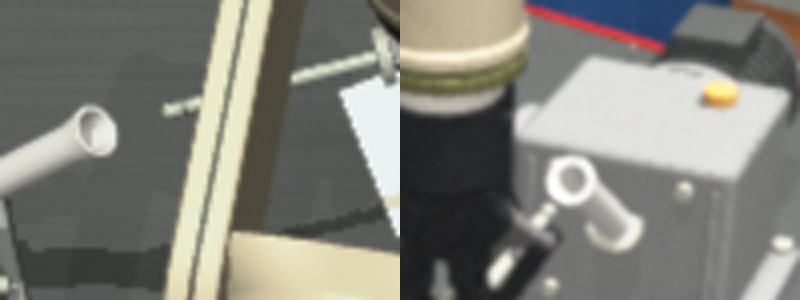

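```bash
python3 - <<'E'
from h import *
import pickle
F=pickle.load(open('L1.pkl','rb'));T,S=F['top'],F['scene']
t,e=tri([(T,256.2,177.8),(S,362,161.7)]); m,e2=tri([(T,239.1,182.6),(S,367.8,155.3)]); print(t,m,e,e2)
d=m-t; h=np.array([-.2588,.9659]);print('s',d[:2]@h,'lat',d[:2]@[.9659,.2588],'z',d[2],np.degrees(np.arctan2(d[1],d[0])))
print(manip.get_obs()['grip_force'])
E
```

```text
[0.59512952 0.11900071 0.1902097 ] [0.58428262 0.15928769 0.18856673] [np.float64(8.537156490051552e-05), np.float64(8.537156490029879e-05)] [np.float64(0.0005601489850279201), np.float64(0.0005601489850282278)]
s 0.04172036939177389 lat -5.074285271293964e-05 z -0.0016429616575937 105.06901552223604
29.885834455490112
```

apply_moves([
  [-0.0069,0.0257,-0.004],
  [-0.0131,0.0489,-0.004],
  [-0.0159,0.0592,-0.004],
  [-0.0176,0.0657,-0.004],
  [-0.0176,0.0657,-0.004],
], claw=[0.01,0.01,0.01,0.01,0.01], yaw=[0,0,0,0,0], force=20)

```text
clock: 8.07
eef_pos: [0.626, 0.0073, 0.1665]
ee_rot: [-1.912, -2.492, -0.001]
contact_force: [0.2, 0.8, -1.0]
width: 0.0193
grip_force: 30.2
```

```bash
python3 - <<'E'
from h import *
for i in range(3):
    cam('top'); o=manip.get_obs(); print(o['eef_pos'].round(4),o['contact_force'].round(1),o['torque'].round(2),o['grip_force'],o['width'])
import numpy as np
# arc plan from s=10,z=-2 theta0: tip moves along axis 8.9->24 deep
L=168;a=np.array([.766,-.643])
t0=np.array([10,-2.]);t1=np.array([18.5,-14.])
for k in range(1,11):
    th=np.radians(4*k); t=t0+(t1-t0)*k/10
    G=t-L*np.array([np.cos(th),-np.sin(th)])-(t0-[L,0]); print(4*k,(G[0]*np.array([-.2588,.9659])).round(1),G[1].round(1))
E
```

```text
[0.6261 0.0069 0.1664] [-0.9  0.8  0.1] [0.35 0.12 0.  ] 30.175268054008484 0.019303993218419167
[0.6261 0.0067 0.1664] [-0.1  1.7  0.4] [0.36 0.12 0.08] 30.18283188343048 0.019293033394419436
[0.6261 0.0066 0.1663] [-0.6  0.3 -0.3] [ 0.4   0.11 -0.01] 30.189390778541565 0.019554982193128928
4 [-0.3  1.2] 10.5
8 [-0.9  3.2] 21.0
12 [-1.6  6. ] 31.3
16 [-2.6  9.6] 41.5
20 [-3.7 13.9] 51.5
24 [-5.1 19. ] 61.1
28 [-6.6 24.7] 70.5
32 [-8.4 31.2] 79.4
36 [-10.3  38.4] 87.9
40 [-12.4  46.2] 96.0
```

In the tool's units: 0.021 m / 0.75 = 0.028, 0.016 m / 0.75 = 0.0213.

apply_moves([
  [0,0,0.004],
  [-0.0004,0.0016,0.0133],
  [-0.0008,0.0027,0.0213],
  [-0.0012,0.0043,0.028],
  [-0.0012,0.0043,0.028],
], claw=[0.01,0.01,0.01,0.01,0.01], yaw=[0,0,0,0,0], force=20)

```text
clock: 8.85
eef_pos: [0.6257, 0.0086, 0.1885]
ee_rot: [1.913, 2.489, -0.001]
contact_force: [0.0, -5.5, -3.8]
width: 0.0195
grip_force: 29.7
```

```bash
cat > st.py <<'E'
from h import *
for i in range(3):
    cam('top'); o=manip.get_obs(); print(o['eef_pos'].round(4),o['contact_force'].round(1),o['torque'].round(2),round(o['grip_force'],1),round(o['width'],4),o['clock'])
E
python3 st.py
```

```text
[0.6256 0.0086 0.1882] [ 0.5 -5.6 -3. ] [-1.13 -0.23  0.08] 29.8 0.0197 8.9
[0.6256 0.0087 0.1881] [ 1.  -5.1 -3.2] [-1.08 -0.19  0.06] 29.7 0.0198 8.95
[0.6255 0.0088 0.1879] [ 0.9 -4.6 -2.4] [-1.06 -0.19  0.04] 29.7 0.0194 9.0
```

In the tool's units: 0.04 m / 0.75 = 0.0533, 0.0305 m / 0.75 = 0.0407.

apply_moves([
  [-0.0009,0.0037,0.0137],
  [-0.0023,0.0085,0.0273],
  [-0.0037,0.0143,0.0407],
  [-0.0056,0.0211,0.0533],
  [-0.0056,0.0211,0.0533],
], claw=[0.01,0.01,0.01,0.01,0.01], yaw=[0,0,0,0,0])

```text
clock: 9.62
eef_pos: [0.6214, 0.0264, 0.2286]
ee_rot: [1.912, 2.492, 0.002]
contact_force: [0.4, 0.3, -2.1]
width: 0.0195
grip_force: 29.8
```

```bash
python3 st.py; python3 look.py L2
```

```text
[0.6211 0.0264 0.2277] [-0.2  0.2 -2.4] [-0.06 -0.01 -0.02] 29.7 0.0194 9.675
[0.6208 0.0263 0.2271] [-0.6 -0.5 -1.3] [-0.08  0.    0.  ] 29.7 0.0193 9.725
[0.6207 0.0262 0.2268] [ 0.5 -0.2 -2.4] [-0.05  0.03  0.01] 29.7 0.0194 9.775
[0.6208 0.0258 0.2268] [-1.913 -2.491  0.   ] [ 0.6  0.3 -1.7] 10.175
```

View pics/L2.png

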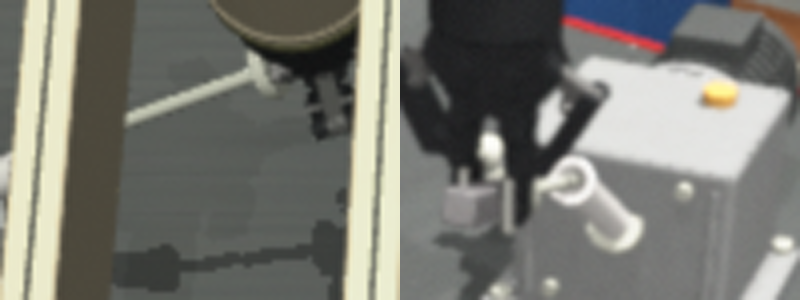

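```bash
cat > pr.py <<'E'
from h import *
def proj(f,X):
    c=f['Rw'].T@(np.asarray(X)-f['C']); return np.array([f['cx']+f['f']*c[0]/c[2],f['cy']+f['f']*c[1]/c[2]])
def rod(tcp,hd,th,off=np.zeros(3)):
    h=np.radians(hd);t=np.radians(th);d=np.array([np.cos(h)*np.cos(t),np.sin(h)*np.cos(t),-np.sin(t)])
    G=np.asarray(tcp)+[0,0,.0195]; return lambda x: G+d*(x+.038)
E
python3 - <<'E'
from pr import *
import pickle
F=pickle.load(open('L2.pkl','rb'));T,S=F['top'],F['scene']
for th in(0,5,10,15,20,25,30):
    r=rod([.6208,.0258,.2268],105,th); print(th,[ (proj(S,r(x))-[325,110]).round(1)*4+[400,0] for x in(-.09,0,.08,.13)],(proj(T,r(0))-[215,150])*4,(proj(T,r(.08))-[215,150])*4,r(.13).round(3))
# print light pixels in scene near mouth
g=S['color'].min(2); print(g[146:164,352:380])
E
```

```text
0 [array([457.2, 235.6]), array([517.2, 168.4]), array([564. , 115.2]), array([590.8,  85.2])] [251.80552291  62.87395048] [111.16617425  99.21085249] [0.577 0.188 0.246]
5 [array([457.2, 228.8]), array([516.8, 173.2]), array([563.2, 130. ]), array([589.6, 105.6])] [252.69848644  64.1676501 ] [115.34696693 102.83476867] [0.577 0.187 0.232]
10 [array([458. , 221.2]), array([516.4, 178.4]), array([562. , 145.2]), array([587.6, 126.4])] [254.08365535  65.31270411] [120.96110833 105.95916763] [0.578 0.186 0.217]
15 [array([458.8, 213.6]), array([516. , 183.6]), array([560. , 160.4]), array([584.8, 147.6])] [255.94591099  66.30200122] [127.92596949 108.57636458] [0.579 0.183 0.203]
20 [array([459.6, 205.6]), array([515.2, 188.8]), array([557.6, 176. ]), array([581.6, 168.8])] [258.26693373  67.12970708] [136.15411416 110.68274939] [0.58  0.178 0.189]
25 [array([460.8, 197.6]), array([514. , 194.4]), array([554.8, 191.6]), array([577.6, 190.4])] [261.02545816  67.79125715] [145.55466587 112.27834875] [0.581 0.173 0.175]
30 [array([462.4, 189.6]), array([513.2, 199.6]), array([551.6, 207.2]
[... 1508 characters left out ...]
137  87  44  33  38  71 121 151 133 126 153 198 205 189 187 196 199 216
  234 238 222 193 200 214 213 186 146 124]
 [137  90  44  33  37  69 120 145 125 114 132 169 198 213 226 236 238 242
  236 215 180 172 184 203 216 213 186 147]
 [136  87  49  31  37  68 112 131 118 111 113 126 151 184 217 230 226 221
  194 167 157 160 169 186 203 216 215 188]
 [136  90  51  37  39  64 103 118 115 111 113 113 120 135 158 166 164 158
  148 145 148 153 159 170 186 204 217 213]
 [137  89  49  37  39  64  97 111 111 112 112 112 113 116 120 124 125 127
  132 138 144 148 153 159 169 186 205 217]
 [135  88  48  35  43  73  99 110 112 113 114 112 112 112 114 116 117 120
  123 130 137 143 149 151 159 172 187 207]]
```

In the tool's units: 0.0349 m / 0.75 = 0.0465, 0.0272 m / 0.75 = 0.0363.

apply_moves([
  [-0.002,0.0076,0.0125],
  [-0.0044,0.0163,0.0244],
  [-0.0069,0.0259,0.0357],
  [-0.0097,0.0363,0.0465],
  [-0.0097,0.0363,0.0465],
], claw=[0.01,0.01,0.01,0.01,0.01], yaw=[0,0,0,0,0])

```text
clock: 10.8
eef_pos: [0.6139, 0.054, 0.2634]
ee_rot: [1.911, 2.492, 0.002]
contact_force: [-0.2, -0.7, -1.9]
width: 0.0191
grip_force: 30.7
```

```bash
python3 look.py L3; python3 - <<'E'
from pr import *
import pickle
F=pickle.load(open('L3.pkl','rb'));T,S=F['top'],F['scene']
o=manip.get_obs(); print(o['torque'].round(2))
for th in(30,34,38,42):
    r=rod(o['eef_pos'],105,th); print(th,[ (proj(S,r(x))).round(1) for x in(-.09,0,.08,.13)],[proj(T,r(x)).round(1) for x in(-.09,0,.06,.08,.13)],r(.13).round(3))
g=S['color']; print(g.min(2)[140:166,350:378]); print(T['color'].min(2)[160:182,262:286])
E
```

```text
[0.6135 0.053  0.2618] [-1.913 -2.491  0.   ] [-0.  -0.6 -1.5] 11.2
[-0.09  0.06 -0.01]
30 [array([345.7, 138.2]), array([358. , 142.2]), array([367.3, 145.3]), array([372.5, 147. ])] [array([300.6, 152.4]), array([267. , 166.7]), array([246.2, 175.5]), array([239.6, 178.3]), array([223.5, 185.2])] [0.576 0.193 0.197]
34 [array([346.1, 136.7]), array([357.7, 143.3]), array([366.6, 148.4]), array([371.6, 151.2])] [array([299.6, 152.2]), array([267.7, 166.7]), array([248.2, 175.6]), array([242. , 178.5]), array([227. , 185.3])] [0.578 0.187 0.187]
38 [array([346.5, 135.1]), array([357.4, 144.4]), array([365.8, 151.5]), array([370.5, 155.4])] [array([298.5, 152.1]), array([268.6, 166.8]), array([250.4, 175.7]), array([244.6, 178.5]), array([230.7, 185.3])] [0.579 0.181 0.178]
42 [array([346.9, 133.5]), array([357.2, 145.4]), array([365. , 154.5]), array([369.4, 159.5])] [array([297.3, 152.1]), array([269.4, 166.8]), array([252.6, 175.7]), array([247.3, 178.5]), array([234.6, 185.2])] [0.581 0.173 0.169]
[[ 97  95  94  94  90 108 142 136  89  47  33  42  98 175 217 224 226 224
  225 226 
[... 4481 characters left out ...]
96  95  95  94  94  95  94  93  84  91  92  92  91  87  44  35  46
   72  75  75  77 107 178]
 [ 95  95  95  95  94  95  95  95  94  93  94  94  94  93  83  68  74  72
   73  74  75  78 109 179]
 [ 95  95  95  94  94  94  94  94  94  94  94  93  93  93  89  77  72  65
   62  73  75  78 110 179]
 [ 94  94  95  94  93  94  93  94  94  94  94  94  93  94  90  66  38  32
   39  71  75  79 112 181]
 [ 94  95  95  95  95  94  94  93  93  93  95  93  93  93  89  61  30  27
   39  67  76  84 122 182]
 [ 93  94  94  94  94  94  94  94  93  93  93  93  93  92  89  62  35  35
   41  68  88  89 121 183]
 [ 91  94  95  94  94  94  94  94  94  93  94  93  93  93  89  64  41  40
   47  70  96  97 121 185]]
```

apply_moves([
  [-0.0027,0.0099,-0.0085],
  [-0.0053,0.0197,-0.0172],
  [-0.008,0.0296,-0.0257],
  [-0.0105,0.0395,-0.0343],
  [-0.0105,0.0395,-0.0343],
], claw=[0.01,0.01,0.01,0.01,0.01], yaw=[0,0,0,0,0])

```text
clock: 11.82
eef_pos: [0.6051, 0.0832, 0.2355]
ee_rot: [-1.911, -2.492, 0.001]
contact_force: [-0.2, 0.3, -2.9]
width: 0.0196
grip_force: 30.6
```

```bash
python3 st.py
```

```text
[0.6055 0.0828 0.2361] [ 0.5 -0.6 -2.6] [-0.09  0.01 -0.  ] 30.6 0.0194 11.875
[0.6058 0.0825 0.2365] [ 0.1  0.3 -2. ] [-0.03 -0.03  0.02] 30.6 0.0193 11.925
[0.606  0.0823 0.2368] [-0.4 -0.3 -1.8] [-0.06 -0.03 -0.05] 30.6 0.0195 11.975
```

In the tool's units: 0.0407 m / 0.75 = 0.0543, -0.0193 m / 0.75 = -0.0257.

apply_moves([
  [-0.004,0.0148,-0.0128],
  [-0.008,0.0296,-0.0257],
  [-0.0119,0.0444,-0.0385],
  [-0.0145,0.0543,-0.0472],
  [-0.0145,0.0543,-0.0472],
], claw=[0.01,0.01,0.01,0.01,0.01], yaw=[0,0,0,0,0])

```text
clock: 12.6
eef_pos: [0.5942, 0.1239, 0.2001]
ee_rot: [-1.911, -2.492, 0.002]
contact_force: [0.3, -0.3, -1.9]
width: 0.0193
grip_force: 30.6
```

```bash
python3 st.py
```

```text
[0.5947 0.1234 0.2008] [ 0.2  0.2 -2. ] [-0.09  0.01 -0.06] 30.6 0.0198 12.65
[0.595  0.1231 0.2013] [ 0.4 -0.9 -1.6] [-0.11 -0.05 -0.02] 30.6 0.0193 12.7
[0.5952 0.1229 0.2016] [ 0.2  0.6 -1.4] [-0.04 -0.04 -0.06] 30.6 0.0192 12.75
```

In the tool's units: 0.0089 m / 0.75 = 0.0119, 0.0081 m / 0.75 = 0.0108.

apply_moves([
  [-0.0016,0.0059,-0.0052],
  [-0.0024,0.0089,-0.0077],
  [-0.0029,0.0108,-0.0095],
  [-0.0032,0.0119,-0.0103],
  [-0.0032,0.0119,-0.0103],
], claw=[0.01,0.01,0.01,0.01,0.01], yaw=[0,0,0,0,0])

```text
clock: 13.38
eef_pos: [0.5927, 0.131, 0.1942]
ee_rot: [1.913, 2.49, -0.001]
contact_force: [-2.6, -5.0, 3.5]
width: 0.0196
grip_force: 31.4
```

```bash
python3 st.py
```

```text
[0.5927 0.131  0.1942] [-2.2 -5.1  3.3] [-0.99  0.45  0.07] 31.4 0.0194 13.425
[0.5927 0.131  0.1942] [-1.1 -4.6  3.7] [-0.96  0.36  0.09] 31.4 0.0196 13.475
[0.5927 0.131  0.1942] [-1.2 -5.9  3.9] [-0.95  0.38  0.09] 31.4 0.0199 13.525
```

In the tool's units: 0.003 m / 0.75 = 0.004, -0.001 m / 0.75 = -0.0013.

apply_moves([
  [-0.0003,0.0015,-0.0013],
  [-0.0005,0.0029,-0.0025],
  [-0.0008,0.004,-0.0035],
  [-0.0008,0.004,-0.0035],
], claw=[0.01,0.01,0.01,0.01], yaw=[0,0,0,0])

```text
clock: 14.02
eef_pos: [0.5928, 0.1312, 0.1941]
ee_rot: [1.913, 2.485, -0.004]
contact_force: [-8.4, -18.5, 17.5]
width: 0.0194
grip_force: 33.3
```

```bash
python3 st.py;  python3 - <<'E'
from h import *
f=cam('scene'); i=cv2.cvtColor(f['color'],cv2.COLOR_RGB2BGR)
w=cam('wrist'); j=cv2.cvtColor(w['color'],cv2.COLOR_RGB2BGR)
cv2.imwrite('pics/L4.png',np.hstack([cv2.resize(i[115:190,325:425],(400,300),interpolation=2),cv2.resize(j[0:300,120:520],(400,300))]))
E
```

```text
[0.5928 0.1312 0.1942] [ -8.  -18.2  16.8] [-3.11  1.53  0.24] 33.3 0.0196 14.075
[0.5929 0.1312 0.1941] [ -7.7 -18.6  17. ] [-3.07  1.51  0.22] 33.3 0.0194 14.125
[0.5928 0.1313 0.1942] [ -8.  -18.1  16.7] [-3.06  1.53  0.2 ] 33.3 0.0195 14.175
```

View pics/L4.png

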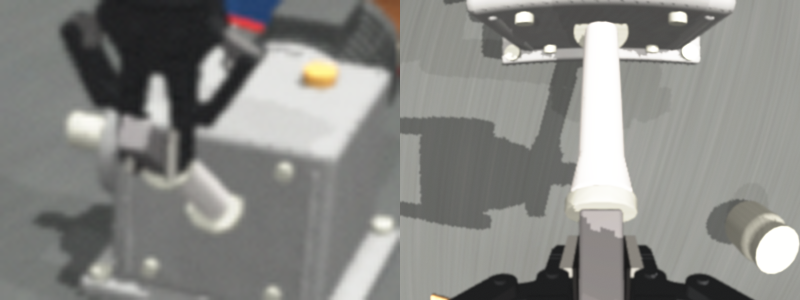

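In the tool's units: -0.0592 m / 0.75 = -0.0789, 0.0514 m / 0.75 = 0.0685.

apply_moves([
  [0.0013,-0.0049,0.0043],
  [0.004,-0.0148,0.0128],
  [0.0093,-0.0345,0.03],
  [0.0159,-0.0592,0.0515],
  [0.0212,-0.0789,0.0685],
], claw=[0.01,0.01,0.01,0.01,0.01], yaw=[0,0,0,0,0])

```text
clock: 14.9
eef_pos: [0.6086, 0.0742, 0.244]
ee_rot: [1.914, 2.49, 0.001]
contact_force: [0.6, -0.0, -1.4]
width: 0.0192
grip_force: 30.6
```

In the tool's units: -0.0703 m / 0.75 = -0.0937, 0.0611 m / 0.75 = 0.0815.

apply_moves([
  [0.0053,-0.0197,0.0172],
  [0.0105,-0.0395,0.0343],
  [0.0159,-0.0592,0.0515],
  [0.0212,-0.0789,0.0685],
  [0.0251,-0.0937,0.0815],
], claw=[0.01,0.01,0.01,0.01,0.01], yaw=[0,0,0,0,0])

```text
clock: 15.52
eef_pos: [0.627, 0.0045, 0.3043]
ee_rot: [1.914, 2.491, 0.0]
contact_force: [-0.4, 0.3, -2.3]
width: 0.0192
grip_force: 30.7
```

In the tool's units: -0.0444 m / 0.75 = -0.0592, 0.0386 m / 0.75 = 0.0515.

apply_moves([
  [0.0053,-0.0197,0.0172],
  [0.0105,-0.0395,0.0343],
  [0.0159,-0.0592,0.0515],
  [0.0159,-0.0592,0.0515],
  [0.0159,-0.0592,0.0515],
], claw=[0.01,0.01,0.01,0.01,0.01], yaw=[0,0,0,0,0])

```text
clock: 16.15
eef_pos: [0.6384, -0.0387, 0.3414]
ee_rot: [-1.913, -2.491, 0.0]
contact_force: [-0.1, -0.2, -2.3]
width: 0.0196
grip_force: 30.7
```

```bash
python3 st.py; python3 - <<'E'
from pr import *
import pickle
S=cam('scene');T=cam('top');o=manip.get_obs();pickle.dump((S,T,o['eef_pos']),open('L5.pkl','wb'))
# differencing against initial frame to find rod
F=pickle.load(open('F0.pkl','rb'))
for th in(34,40,44):
    r=rod(o['eef_pos'],105,th);print(th,[proj(S,r(x)).round(1) for x in(0,.13)],[proj(T,r(x)).round(1) for x in(0,.13)],r(.13))
for n,f in(('scene',S),('top',T)):
    d=np.abs(f['color'].astype(int)-F[n]['color']).sum(2)>90
    u,v=proj(f,rod(o['eef_pos'],105,40)(.13)).astype(int)
    print(n,u-20,v-14); print('\n'.join(''.join('#' if x else '.' for x in row) for row in d[v-14:v+14,u-20:u+20]))
E
```

```text
[ 0.6382 -0.0384  0.3411] [-0.7  0.2 -2.1] [-0.1  -0.01  0.03] 30.7 0.0193 16.2
[ 0.6382 -0.0383  0.3411] [ 0.3 -0.6 -2.2] [-0.01 -0.08 -0.02] 30.7 0.0195 16.25
[ 0.6382 -0.0383  0.3411] [ 0.6  0.2 -2.2] [-0.01  0.05 -0.03] 30.7 0.0194 16.3
34 [array([342.9, 128. ]), array([359.9, 138.6])] [array([308.2, 145.9]), array([261.3, 167.5])] [0.60219588 0.09619323 0.26690743]
40 [array([342.4, 129.8]), array([358.1, 145.5])] [array([309.5, 146. ]), array([266.9, 167.7])] [0.60493492 0.08597099 0.25286352]
44 [array([342.1, 131. ]), array([356.9, 150. ])] [array([310.4, 146.1]), array([270.8, 167.7])] [0.60696571 0.07839196 0.24414923]
scene 338 131
..##.##.####............................
#.##...####.............................
......#####.............................
.....######.............................
########...#............................
#######.....#...........................
.####...................................
........................................
................#.......................
..............####......................
..............#####....................
[... 1158 characters left out ...]
...
######.########.###########.##..........
######.########.##########......#.......
#####..########.###########.............
#####..#######..###########.............
#####..#######.############.............
#####..#######.###########..............
#####..#######.###########..............
#####.########.###########..............
#####.########.###########..............
#####.########.###########..............
####..#######.#############.............
####..#######.############..............
####..#######.############..............
####..#######.###########...............
####.########.###########...............
####.########.###########...............
####.########.###########...............
```

In the tool's units: -0.165 m / 0.75 = -0.22, -0.02 m / 0.75 = -0.0267, -0.184 rad / 1.5708 = -0.1171.

apply_moves([
  [-0.0267,-0.0267,0],
  [-0.0733,-0.0733,0],
  [-0.1267,-0.12,0],
  [-0.1733,-0.1667,0],
  [-0.22,-0.2133,0],
], claw=[0.01,0.01,0.01,0.01,0.01], yaw=[-0.0191,-0.0446,-0.07,-0.0955,-0.1171])

```text
clock: 17.02
eef_pos: [0.4722, -0.1995, 0.3419]
ee_rot: [2.135, 2.304, 0.0]
contact_force: [1.1, -0.8, -2.0]
width: 0.0193
grip_force: 30.7
```

In the tool's units: -0.08 m / 0.75 = -0.1067, -0.05 m / 0.75 = -0.0667.

apply_moves([
  [-0.0333,-0.032,-0.0267],
  [-0.044,-0.0427,-0.0667],
  [-0.044,-0.0427,-0.1067],
  [-0.044,-0.0427,-0.1067],
  [-0.044,-0.0427,-0.1067],
], claw=[0.01,0.01,0.01,0.01,0.01], yaw=[0,0,0,0,0])

```text
clock: 17.65
eef_pos: [0.441, -0.2308, 0.2632]
ee_rot: [2.133, 2.305, 0.0]
contact_force: [0.1, 0.2, -1.5]
width: 0.0197
grip_force: 30.6
```

```bash
python3 st.py; python3 - <<'E'
from h import *
o=manip.get_obs();r=o['ee_rot'];print(2*np.degrees(np.arctan2(r[1],r[0])))
E
```

```text
[ 0.4413 -0.231   0.2637] [ 0.   0.8 -1.2] [-0.03 -0.08 -0.02] 30.6 0.0195 17.7
[ 0.4414 -0.2311  0.2638] [-0.6  1.1 -1.9] [-0.01  0.    0.01] 30.6 0.0196 17.75
[ 0.4413 -0.2311  0.2637] [-0.5  0.4 -1.5] [-0.09 -0.    0.01] 30.6 0.0196 17.8
94.44551664691373
```

In the tool's units: -0.145 m / 0.75 = -0.1933, -0.03 m / 0.75 = -0.04.

apply_moves([
  [-0.0013,0.0013,-0.04],
  [-0.0013,0.0013,-0.08],
  [-0.0013,0.0013,-0.1333],
  [-0.0013,0.0013,-0.1733],
  [-0.0013,0.0013,-0.1933],
], claw=[0.01,0.01,0.01,0.01,0.01], yaw=[0,0,0,0,0])

```text
clock: 18.42
eef_pos: [0.4396, -0.2296, 0.1164]
ee_rot: [-2.134, -2.305, -0.0]
contact_force: [-0.4, 0.1, 1.4]
width: 0.0197
grip_force: 30.3
```

```bash
python3 st.py
```

```text
[ 0.439  -0.2291  0.115 ] [ 0.3  2.7 -2.6] [ 0.68 -0.15 -0.11] 30.0 0.0197 18.475
[ 0.4392 -0.2293  0.1162] [-0.  1. -2.] [0.07 0.04 0.05] 29.9 0.0195 18.525
[ 0.4397 -0.2299  0.1173] [-0.6  0.5 -1.4] [-0.04  0.01  0.02] 29.9 0.0196 18.575
```

In the tool's units: -0.066 m / 0.75 = -0.088, -0.056 m / 0.75 = -0.0747.

apply_moves([
  [0,0,-0.016],
  [0,0,-0.036],
  [0,0,-0.056],
  [0,0,-0.0747],
  [0,0,-0.088],
], claw=[0.01,0.01,0.01,0.01,0.01], yaw=[0,0,0,0,0])

```text
clock: 19.2
eef_pos: [0.4392, -0.2299, 0.0497]
ee_rot: [-2.134, -2.305, 0.001]
contact_force: [-0.0, -2.2, 3.1]
width: 0.0195
grip_force: 29.2
```

```bash
python3 st.py
```

```text
[ 0.439  -0.2295  0.0488] [ 3.1 -1.5 -2.6] [-0.09 -0.59  0.05] 28.8 0.0194 19.25
[ 0.439  -0.2294  0.0494] [ 2.8 -0.2 -1.7] [-0.   -0.24  0.02] 28.6 0.0192 19.3
[ 0.439  -0.2294  0.0499] [ 0.   0.3 -2.2] [-0.01 -0.16 -0.  ] 28.5 0.0195 19.35
```

In the tool's units: -0.0085 m / 0.75 = -0.0113, -0.006 m / 0.75 = -0.008.

apply_moves([
  [0,0,-0.004],
  [0,0,-0.008],
  [0,0,-0.0113],
  [0,0,-0.0113],
  [0,0,-0.0113],
], claw=[0.01,0.01,0.01,0.01,0.01], yaw=[0,0,0,0,0])

```text
clock: 19.98
eef_pos: [0.4396, -0.23, 0.0455]
ee_rot: [-2.134, -2.305, 0.001]
contact_force: [-15.0, 8.4, 32.7]
width: 0.0195
grip_force: 33.7
```

```bash
python3 st.py;python3 st.py
```

```text
[ 0.4396 -0.23    0.0455] [-15.2  10.1  33.6] [1.61 2.52 0.04] 33.7 0.0194 20.025
[ 0.4396 -0.23    0.0455] [-16.4   9.8  33.6] [1.64 2.59 0.07] 33.7 0.0192 20.075
[ 0.4396 -0.23    0.0455] [-15.6   8.9  33.3] [1.6  2.56 0.07] 33.7 0.0194 20.125
[ 0.4396 -0.2299  0.0455] [-14.7  10.   33.4] [1.63 2.55 0.04] 33.7 0.0197 20.175
[ 0.4396 -0.23    0.0455] [-15.   10.2  33.6] [1.59 2.57 0.05] 33.7 0.0197 20.225
[ 0.4396 -0.23    0.0455] [-15.2   9.2  34.3] [1.58 2.53 0.07] 33.7 0.0197 20.275
```

In the tool's units: 0.131 m / 0.75 = 0.1747, 0.09 m / 0.75 = 0.12.

apply_moves([
  [0,0,0.0267],
  [0,0,0.0667],
  [0,0,0.12],
  [0,0,0.1747],
  [0,0,0.1747],
], claw=[0.01,0.01,0.01,0.01,0.01], yaw=[0,0,0,0,0])

```text
clock: 20.9
eef_pos: [0.4415, -0.2313, 0.1774]
ee_rot: [2.129, 2.3, 0.002]
contact_force: [-0.1, -0.4, -1.8]
width: 0.0195
grip_force: 28.8
```

```bash
python3 st.py; cat > lev.py <<'E'
from pr import *
import pickle
F=pickle.load(open('F2.pkl','rb')); G={n:cam(n) for n in('scene','top','wrist')}
pickle.dump(G,open('L6.pkl','wb'));print(manip.get_obs()['eef_pos'],F['wrist']['C'],G['wrist']['C'])
def show(f,u0,v0,w,h): print('\n'.join(' '.join('%3d'%x for x in r) for r in f['color'].min(2)[v0:v0+h,u0:u0+w])); print()
for f in(F,G): show(f['scene'],256,160,16,16)
for f in(F,G): show(f['top'],330,246,14,10)
for f in(F,G): print(f['wrist']['color'].min(2)[150:260:2,322])
E
python3 lev.py
```

```text
[ 0.4404 -0.2305  0.1749] [-0.6  0.7 -1.8] [-0.07 -0.02 -0.  ] 28.8 0.0197 20.95
[ 0.4394 -0.2298  0.1731] [-1.1  0.  -2.8] [-0.16  0.02  0.02] 28.8 0.0191 21.0
[ 0.4388 -0.2294  0.172 ] [ 0.  -0.7 -1.7] [-0.07 -0.03  0.03] 28.8 0.0192 21.05
[ 0.4384951  -0.22924817  0.17149358] [ 0.43669263 -0.16219804  0.31470795] [ 0.43495859 -0.16130373  0.31325731]
112 115 113 113 113 111 113 112 113 115 113 113 113 114 114 112
112 114 115 114 112 114 113 113 113 114 113 112 112 114 111 112
113 113 113 112 112 115 114 113 111 114 112 113 113 113 113 113
113 114 114 113 115 114 114 113 112 112 112 113 111 112 111 111
114 115 114 113 114 112 113 115 115 114 111 112 111 112 112 113
115 114 112 113 113 115 114 118 129 138 125 114 114 115 114 112
114 114 114 113 114 114 124 148 183 198 168 125 114 112 112 113
115 114 114 115 122 131 153 188 225 228 198 137 115 113 113 112
115 114 119 138 165 189 198 198 218 212 178 133 114 114 114 115
114 121 147 193 225 230 223 189 171 159 137 118 116 116 116 115
127 144 189 227 233 227 203 160 121 115 114 115 115 115 114 114
179 181 199 223 214 187 156 128 111 112 
[... 2177 characters left out ...]
3 186 183 145 197 210 218
 94  93  93  94 114 187 218 218 213 202 146 181 198 198
 90  90  90  89  91 158 175 174 169 159 114 139 153 150
 92  92  92  92  92 100 107 104 100  93  84  83  89 106
 93  92  93  93  94  94  94  94  93  92  92  91  92 100

[218 216 215 215 215 215 214 212 212 211 211 210 209 209 208 208 208 198
 110  67  67  72 152 207 207 207 205 204 201 201 201 200 177 138 137 137
 136 136 135 135 135 135 135 135 134 134 133 133 134 112  78  77  77  77
  77]
[218 218 217 216 215 215 214 214 213 213 212 212 211 211 209 209 208 208
 207 207 206 177  78  67  69  72 162 210 207 205 204 203 201 201 200 199
 159 135 135 136 135 135 135 135 134 134 134 134 103  78  77  77  77  77
  78]
```

```bash
python3 - <<'E'
from h import *
import pickle
G=pickle.load(open('L6.pkl','rb'))
for a,b in(((334,251.2),(265.75,167.75)),((334.7,252.5),(265.1,169.8))): print(tri([(G['top'],*a),(G['scene'],*b)]))
E
```

```text
(array([ 0.42636852, -0.06277138,  0.19208435]), [np.float64(0.0005410607173446318), np.float64(0.0005410607173445081)])
(array([ 0.42397641, -0.06413648,  0.18576082]), [np.float64(0.00011248778922845755), np.float64(0.00011248778922852773)])
```

In the tool's units: -0.123 m / 0.75 = -0.164, -0.1 m / 0.75 = -0.1333.

apply_moves([
  [-0.0031,0.0399,-0.0267],
  [-0.0031,0.0399,-0.08],
  [-0.0031,0.0399,-0.1333],
  [-0.0031,0.0399,-0.164],
  [-0.0031,0.0399,-0.164],
], claw=[0.01,0.01,0.01,0.01,0.01], yaw=[0,0,0,0,0])

```text
clock: 21.82
eef_pos: [0.4356, -0.1986, 0.0475]
ee_rot: [-2.132, -2.302, 0.0]
contact_force: [1.6, -0.1, -2.4]
width: 0.0196
grip_force: 29.4
```

```bash
python3 st.py;python3 st.py
```

```text
[ 0.4361 -0.1991  0.0488] [-0.1  0.2 -1. ] [-0.09 -0.06 -0.  ] 29.1 0.0196 21.875
[ 0.4365 -0.1996  0.0497] [-0.  -0.3 -2.5] [-0.09 -0.03 -0.04] 29.1 0.0197 21.925
[ 0.4369 -0.1999  0.0503] [ 0.5 -0.8 -0.7] [-0.11  0.03  0.01] 29.1 0.0195 21.975
[ 0.4372 -0.2002  0.0507] [-0.4  0.1 -1.8] [-0.14 -0.03 -0.07] 29.1 0.0196 22.025
[ 0.4373 -0.2002  0.0509] [-0.1  0.  -1.2] [-0.12  0.02 -0.02] 29.1 0.0195 22.075
[ 0.4374 -0.2003  0.051 ] [ 0.5 -0.3 -1.2] [ 0.   -0.01 -0.01] 29.1 0.0196 22.125
```

In the tool's units: -0.0095 m / 0.75 = -0.0127, -0.006 m / 0.75 = -0.008.

apply_moves([
  [0,0,-0.004],
  [0,0,-0.008],
  [0,0,-0.0127],
  [0,0,-0.0127],
  [0,0,-0.0127],
], claw=[0.01,0.01,0.01,0.01,0.01], yaw=[0,0,0,0,0])

```text
clock: 22.75
eef_pos: [0.4376, -0.2001, 0.0412]
ee_rot: [2.134, 2.305, 0.0]
contact_force: [0.3, 0.5, 1.1]
width: 0.0194
grip_force: 29.3
```

```bash
python3 st.py;python3 st.py
```

```text
[ 0.4375 -0.2001  0.0412] [ 0.8 -0.3  1.8] [ 0.21 -0.26 -0.14] 29.3 0.0193 22.8
[ 0.4375 -0.2001  0.0412] [ 2.  -0.3  1.5] [ 0.17 -0.23 -0.11] 29.3 0.0196 22.85
[ 0.4375 -0.2001  0.0411] [ 1.8 -0.1  1.3] [ 0.12 -0.28 -0.22] 29.4 0.0196 22.9
[ 0.4375 -0.2001  0.0411] [ 1.8 -0.   2.4] [ 0.23 -0.34 -0.15] 29.4 0.0196 22.95
[ 0.4375 -0.2001  0.0411] [1.6 0.3 2.8] [ 0.21 -0.33 -0.15] 29.4 0.0196 23.0
[ 0.4375 -0.2001  0.0411] [2.7 0.6 1.7] [ 0.22 -0.25 -0.13] 29.4 0.0195 23.05
```

In the tool's units: 0.13 m / 0.75 = 0.1733, -0.0299 m / 0.75 = -0.0399.

apply_moves([
  [0,0,0.0267],
  [0,0,0.0667],
  [0.0031,-0.0399,0.12],
  [0.0031,-0.0399,0.1733],
  [0.0031,-0.0399,0.1733],
], claw=[0.01,0.01,0.01,0.01,0.01], yaw=[0,0,0,0,0])

```text
clock: 23.68
eef_pos: [0.4409, -0.2314, 0.1742]
ee_rot: [2.131, 2.301, 0.001]
contact_force: [-0.4, 0.1, -2.3]
width: 0.0195
grip_force: 28.8
```

```bash
python3 st.py; python3 st.py|tail -1; python3 lev.py > o.txt; python3 - <<'E'
from h import *
import pickle
G=pickle.load(open('L6.pkl','rb'));F=pickle.load(open('F2.pkl','rb'))
B=pickle.load(open('F0.pkl','rb'))
# subpixel shift of the tip patch vs F2 (template match)
R={}
for n,u,v,w,h in(('scene',254,158,18,18),('top',329,247,14,9)):
    t=F[n]['color'][v:v+h,u:u+w]; s=G[n]['color'][v-8:v+h+8,u-8:u+w+8]
    k=8; t=cv2.resize(t,None,fx=k,fy=k,interpolation=2);s=cv2.resize(s,None,fx=k,fy=k,interpolation=2)
    m=cv2.matchTemplate(s,t,cv2.TM_CCOEFF_NORMED);_,q,_,l=cv2.minMaxLoc(m);R[n]=(l[0]/k-8,l[1]/k-8);print(n,R[n],q)
X,e=tri([(G['top'],334+R['top'][0],251.2+R['top'][1]),(G['scene'],265.75+R['scene'][0],167.75+R['scene'][1])]);print(X,e,manip.get_obs()['eef_pos'])
E
```

```text
[ 0.4398 -0.2305  0.1718] [ 0.  -0.4 -2.3] [-0.12 -0.02 -0.01] 28.8 0.0195 23.725
[ 0.439  -0.2297  0.1701] [ 0.4 -0.1 -2. ] [-0.08 -0.   -0.01] 28.8 0.0196 23.775
[ 0.4385 -0.2293  0.1692] [ 0.3  0.5 -1.4] [-0.09 -0.05  0.02] 28.8 0.0197 23.825
[ 0.4384 -0.2291  0.1689] [-0.  -0.2 -2.3] [-0.06 -0.    0.01] 28.8 0.0197 23.975
scene (-0.875, 2.75) 0.9933517575263977
top (0.625, 0.875) 0.9888371825218201
[ 0.42450833 -0.06457302  0.18417858] [np.float64(0.000868725210159947), np.float64(0.0008687252101600202)] [ 0.43899995 -0.22945578  0.16989657]
```

```bash
cat > ang.py <<'E'
from pr import *
import pickle
def ang(f,x0,x1,tcp,hd,hw=5):
    # sub-pixel centre line of the bright rod between x0..x1, in the picture
    r=rod(tcp,hd,0); P=[]
    d=proj(f,r(x1))-proj(f,r(x0)); d/=np.linalg.norm(d); n=np.array([-d[1],d[0]])
    g=f['color'].min(2).astype(np.float32)
    for x in np.linspace(x0,x1,40):
        c=proj(f,r(x)); s=np.arange(-hw,hw+.1,.25); q=c+s[:,None]*n
        p=cv2.remap(g,q[:,0].astype(np.float32)[None],q[:,1].astype(np.float32)[None],1)[0]
        w=np.clip(p-p.min()-0.5*(p.max()-p.min()),0,None)
        if p.max()-p.min()>50: P.append([x,(w*s).sum()/w.sum()])
    P=np.array(P); k=np.polyfit(P[:,0],P[:,1],1); k=np.polyfit(*P[abs(np.polyval(k,P[:,0])-P[:,1])<1].T,1)
    def pred(th):
        rr=rod(tcp,hd,th); return ((proj(f,rr(x1))-proj(f,rr(x0)))@n)/(x1-x0)
    sl=(pred(2)-pred(-2))/4
    return len(P),np.polyval(k,[x0,x1]).round(2),'tilt down deg',(k[0]/sl).round(2),'px/m per deg',sl.round(1)
if __name__=='__main__':
    F=pickle.load(open('F2.pkl','rb'));G=pickle.load(open('L6.pkl','rb'))
    print('F2',ang(F['scene'],.02,.12,[.441,-.231,.175],94.5)); print('now',ang(G['scene'],.02,.12,[.4387,-.2293,.1695],94.5))
    B=pickle.load(open('F0.pkl','rb')); print('rest',ang(B['scene'],.02,.06,[.440,-.231,.0432],94.5,3))
    print('rest',ang(B['scene'],.02,.12,[.440,-.231,.0432],94.5,4))
E
python3 ang.py
```

```text
F2 (40, array([-0.94, -0.69]), 'tilt down deg', np.float64(0.48), 'px/m per deg', np.float64(5.3))
now (40, array([-0.05, -0.04]), 'tilt down deg', np.float64(0.0), 'px/m per deg', np.float64(5.2))
rest (40, array([-0.75, -0.67]), 'tilt down deg', np.float64(0.4), 'px/m per deg', np.float64(4.6))
rest (40, array([-0.72, -0.59]), 'tilt down deg', np.float64(0.29), 'px/m per deg', np.float64(4.5))
```

In the tool's units: 0.155 m / 0.75 = 0.2067, 0.12 m / 0.75 = 0.16.

apply_moves([
  [0.02,-0.0133,0],
  [0.06,-0.0427,0],
  [0.1067,-0.0773,0],
  [0.16,-0.116,-0.0133],
  [0.2067,-0.1493,-0.0267],
], claw=[0.01,0.01,0.01,0.01,0.01], yaw=[0,0,0,0,0])

```text
clock: 24.75
eef_pos: [0.5957, -0.3428, 0.1501]
ee_rot: [-2.134, -2.305, 0.0]
contact_force: [-0.2, 0.7, -1.4]
width: 0.0198
grip_force: 28.7
```

In the tool's units: 0.056 m / 0.75 = 0.0747, 0.045 m / 0.75 = 0.06.

apply_moves([
  [0.04,-0.0293,-0.0067],
  [0.06,-0.044,-0.016],
  [0.0747,-0.0547,-0.0187],
  [0.0747,-0.0547,-0.0187],
  [0.0747,-0.0547,-0.0187],
], claw=[0.01,0.01,0.01,0.01,0.01], yaw=[0,0,0,0,0])

```text
clock: 25.38
eef_pos: [0.6501, -0.3825, 0.1365]
ee_rot: [-2.134, -2.305, 0.0]
contact_force: [0.1, 0.1, -1.7]
width: 0.0194
grip_force: 28.7
```

```bash
python3 st.py; python3 st.py|tail -1; python3 - <<'E'
from ang import *
S=cam('scene');T=cam('top');o=manip.get_obs();e=o['eef_pos'];print(e,np.abs(o['joint_vel']).max())
print(ang(S,.02,.12,e,94.4,5)); r=rod(e-[0,0,.003],94.4,0); t=r(.127); print('tip',t)
for f in(S,T):
    u,v=proj(f,t).astype(int);print(u-10,v-8);print('\n'.join(' '.join('%3d'%x for x in q) for q in f['color'].min(2)[v-8:v+8,u-10:u+10]))
E
```

```text
[ 0.6501 -0.3825  0.1369] [ 0.  -0.1 -2. ] [-0.14 -0.   -0.  ] 28.7 0.0195 25.425
[ 0.6502 -0.3826  0.1372] [ 0.4 -0.2 -1.6] [-0.05 -0.02 -0.03] 28.7 0.0194 25.475
[ 0.6503 -0.3826  0.1373] [-0.7  0.  -2.7] [-0.05 -0.03 -0.02] 28.7 0.0197 25.525
[ 0.6504 -0.3828  0.1374] [-0.7 -0.4 -1.6] [-0.08  0.03 -0.02] 28.7 0.0194 25.675
[ 0.65044723 -0.38282289  0.13722116] 0.00362532399744112
(40, array([-0.06, -0.09]), 'tilt down deg', np.float64(-0.05), 'px/m per deg', np.float64(5.2))
tip [ 0.63778859 -0.21830918  0.15372116]
272 235
145 117 108 106 107 106 106 106 106 107 106 107 108 106 105 105 105 105 105 104
126 111 106 105 107 106 106 108 105 106 105 105 104 106 106 104 104 104 103 103
107 106 107 106 107 107 107 107 107 107 108 106 105 106 105 106 104 104 103 104
101 106 106 108 107 106 107 105 107 106 105 105 105 105 106 105 105 102 103 103
106 105 108 108 107 107 107 108 107 105 105 105 106 106 104 105 106 105 102 102
108 107 107 107 107 105 107 105 106 106 104 106 105 106 105 103 102 104 103 102
109 108 107 107 106 106 104 108 111 112 110 107 104 105 104 103 104 105 104 101
107 107
[... 1300 characters left out ...]
 235 235 235 235 233 228 196 196 202 198 157 189 185 157 171
235 235 235 235 235 235 235 235 232 205 181 183 185 188 181 133 190 199 199 200
235 235 235 235 235 235 235 235 230 178 163 183 183 180 169 120 151 168 167 163
235 235 235 235 235 235 235 235 230 171 141 149 152 148 140 113 135 144 141 109
235 235 235 235 235 235 235 235 235 228 197 174 198 197 195 197 227 229 222 121
235 235 235 235 235 235 235 235 235 235 233 231 232 232 232 233 235 235 229 146
235 235 235 235 235 235 235 235 235 235 235 235 235 235 235 235 235 235 230 169
235 235 235 235 235 235 235 235 235 235 235 235 235 235 235 235 235 235 234 224
235 235 235 235 235 235 235 235 235 235 235 235 235 235 235 235 235 235 235 227
```

```bash
python3 -c "
from plant import manip
o=manip.get_obs();print(o['eef_pos'],o['contact_force'],o['width']);print(manip.hand_in())"
```

```text
[ 0.65044723 -0.38282289  0.13722116] [-0.09939701 -0.10729932 -2.10838826] 0.01988602088012208
the job is handed in; nothing more can be done
None
```

I seated the gauge rod fully home in the guide tube, drew it out, levelled it against the rest and handed the job in at about 26 s; it is held level and still, its tip over the centre of the right-hand tile about 15 cm above the bench, and no verdict was returned.

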